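# Fetch the sleeve from behind on a stock arm

### The job

The long plain sleeve, hanging rearmost on the loaded arm, is wanted for an order: first hang the two fittings in front of it on the empty arm, then set the sleeve down in the empty green tray, lying along and between its two ribs. Then hang the other two back on their own arm, each at the place where it hung before, so that they are in the same order as before. Set every part down gently, never letting one drop, and leave the carton, the oil can and the tape measure where they are.

Things in the scene. Friction and masses are not known exactly. Their poses are not given: they have to be found in the camera images.
- stock_stand: Loaded stand, fixed: red base plate 8 mm thick, red post 30 x 30 mm, 149 mm high, and a level bare steel arm, 14 x 14 mm square. Origin: post's centre line at bench height. The arm points along -x (roughly to the robot); axis at z 133 mm, flat top at z 140; from x -15 mm to its free tip (no lip) at x -205. To take a fitting off: lift it 13 mm (bore then clear all round), draw it off over the tip.
- spare_stand: Empty stand, fixed to the bench, exactly like the loaded one (same frame and sizes), but nothing hangs on its arm at the start. It may be on either side of the loaded one.
- sleeve_mid (a point): Centre of the sleeve: plain smooth steel tube, the longest fitting, 48 mm long, outside diameter 54, bore 42 mm, 0.3 to 0.4 kg; always rearmost on the loaded arm. x is its axis, along the arm. Hanging, the bore rests on the arm's flat top and its centre is 120 mm above the bench.
- bush_mid (a point): Centre of the banded coupling: steel tube 32 mm long, outside diameter 51 mm, with a raised band 14 mm wide and 62 mm in diameter round its middle, bore 42 mm, about 0.25 kg. x is its axis. Hangs with its centre 120 mm above the bench, first or second from the arm's tip; the fittings' ends are 8 mm apart or more.
- collar_mid (a point): Centre of the collar: smooth steel ring 16 mm long, outside diameter 66 mm, bore 42 mm, three small dark screws in its rim, about 0.25 kg. x is its axis. Hangs with its centre 120 mm above the bench, second or first from the tip.
- tray_mid (a point): Centre of the inner floor of the green order tray, 4 mm above the bench. The tray is fixed, 170 x 170 mm outside, 50 mm high, walls 4 mm. Two ribs 10 mm high and 6 mm wide run along its x, 130 mm long, their middle lines at y = +20 and -20 mm. The sleeve lying between them along x touches both; its centre is then about 31 mm above this point. z is up.
- carton: Bystander: small brown carton 100 x 75 x 60 mm on the bench, origin under its centre. Leave alone.
- oiler: Bystander: yellow oil can, 52 mm in diameter, 128 mm high with its spout, origin under its centre. Leave alone.
- tape_gauge: Bystander: yellow and black tape measure 68 x 32 x 60 mm, origin under its centre. Leave alone.

How it is judged:
On the way, in this order (a step that is already met when the one before it is completed fails the run):
1. the banded coupling and the collar both hang released on the spare arm (x of bush_mid in the frame of spare_stand between -0.205 and -0.02 m and y of bush_mid in the frame of spare_stand between -0.015 and 0.015 m and z of bush_mid in the frame of spare_stand between 0.105 and 0.132 m and contact force between the fingers and bush below 0.1 N and x of collar_mid in the frame of spare_stand between -0.205 and -0.02 m and y of collar_mid in the frame of spare_stand between -0.015 and 0.015 m and z of collar_mid in the frame of spare_stand between 0.105 and 0.132 m and contact force between the fingers and collar below 0.1 N), for 0.2 s.
2. the sleeve lies released in the tray between the ribs (x of sleeve_mid in the frame of tray_mid between -0.045 and 0.045 m and y of sleeve_mid in the frame of tray_mid between -0.01 and 0.01 m and z of sleeve_mid in the frame of tray_mid between 0.022 and 0.037 m and angle between the x axis of sleeve_mid and the x axis of tray_mid, either way round below 0.15 rad and contact force between the fingers and sleeve below 0.1 N), for 0.2 s.
At the end, for the whole second after the job is handed in: Sleeve at rest on both ribs of the tray: within 10 mm of their middle line, 45 mm of the tray's centre along them, 0.15 rad of their direction. Coupling and collar hang at rest on the loaded stand's arm, each centre within 15 mm of its start. All released (all of step 2 and linear speed of each of sleeve, bush, collar below 0.02 m/s and angular speed of each of sleeve, bush, collar below 0.3 rad/s and x of bush_mid in the frame of stock_stand between -0.205 and -0.02 m and y of bush_mid in the frame of stock_stand between -0.015 and 0.015 m and z of bush_mid in the frame of stock_stand between 0.105 and 0.132 m and contact force between the fingers and bush below 0.1 N and distance of each of bush_mid, collar_mid from where it was at the start of the episode below 0.015 m and x of collar_mid in the frame of stock_stand between -0.205 and -0.02 m and y of collar_mid in the frame of stock_stand between -0.015 and 0.015 m and z of collar_mid in the frame of stock_stand between 0.105 and 0.132 m and contact force between the fingers and collar below 0.1 N); the robot touches nothing.
It fails at once if the sleeve falls freely (let go more than about 25 mm above its rest) (linear speed of sleeve above 0.7 m/s and contact force between the fingers and sleeve below 0.05 N).
It fails at once if the banded coupling falls freely (let go more than about 25 mm above its rest) (linear speed of bush above 0.7 m/s and contact force between the fingers and bush below 0.05 N).
It fails at once if the collar falls freely (let go more than about 25 mm above its rest) (linear speed of collar above 0.7 m/s and contact force between the fingers and collar below 0.05 N).
It fails at once if the carton, the oil can or the tape measure is shifted by more than 20 mm or tipped (distance of any of carton, oiler, tape_gauge from where it was at the start of the episode above 0.02 m or angle between any of carton, oiler, tape_gauge's own z axis and vertical above 0.3 rad).
It also fails if it takes over 141 s, if anything falls off the work surface, if the arm or the gripper's body presses on something with over 40 N, if the wrist force passes 120 N, or if a joint passes its speed limit or range.

### The arm

A 7-joint arm with a two-finger parallel gripper is mounted at the origin on the work surface. World frame = base frame: x ahead of the robot, y to its left, z up, the work surface at z = 0. Lengths are in m, angles in rad, forces in N, time in s.
With the tool pointing down it reaches from about 0.425 to 0.875 m from the base axis. Payload 8.4 kg.
Tool frame: the origin (TCP) lies between the finger pads; the fingertips stand 8 mm ahead of it and the grasp point (between the pads) lies 11 mm behind it; y points along the fingers, z is the direction in which the jaws open and shut, and the axes are right-handed (so a half turn about y gives the same grasp; the last joint's range is limited). The gripper opens to 85 mm and grips with 20 to 120 N. Pads are 22 mm wide; open, the fingers measure 114 mm over their backs; the gripper's body (76 mm by 85 mm) begins 54 mm behind the grasp point. The pads swing forward as they close: fully open they stand 13 mm farther back than shut.
Start: joints at [-0.099, 0.333, 0.04, 1.465, -0.013, 1.343, -0.059], TCP at [0.65, -0, 0.239] pointing down, gripper open.
Joint ranges: [-2.58, 2.58], [-0.38, 2.09], [-1.3, 1.39], [0.25, 2.4], [-1.5, 4.64], [0.08, 2.09], [-2.65, 2.65]. Speed limits (rad/s): [2.22, 2.22, 2.79, 2.79, 3.14, 3.14, 3.14].

### API

Orientations are given as a unit quaternion [x, y, z, w].
In Python, from workcell import * gives the robot as it stands.
- The arm moves only by the shell command python3 -m pendant 'ROWS' [FORCE]. ROWS is JSON, one flat list of numbers, 7 for each row, row after row: the finger opening in mm, from 0 to 85.4, then the shift along the world's x, y, z in mm, then the turn, a rotation vector about the world's x, y, z in degrees. In form: [gripper, tx, ty, tz, wx, wy, wz, gripper, tx, ty, tz, wx, wy, wz, ...]. A call has 1 to 20 rows; each row is the pose to reach, as a shift and turn from the pose measured when the call began; what a row does not reach only later rows make up. A row lasts 1/10 s, in which the tool goes at most 50 mm and 8.59 degrees, less where a joint would pass 70% of its speed; a pose out of reach is approached as far as the arm can. A call with a gripper value outside its range is refused whole. The fingers move at their own pace and stop on an object; FORCE is the grip in N (left out, the last holds). Time passes only in rows, so rows that repeat a pose let the fingers close. It gives the time, the measured TCP pose, the force and the opening at its end, in the units of the state.
- get_state(): the state, without advancing time (a new reading comes with each control period).
- get_image(name): name is "scene" or "side" or "wrist"; returns a dict with "pixels" (420x560x3 uint8, red, green, blue), "mtx" (3x3 intrinsics, pixels), "origin" and "attitude" of the camera in the world; the wrist camera has in their place "mount" (4x4, takes a point from camera to tool coordinates, whose origin is the TCP and whose axes are the tool frame's). Camera axes: x right, y down, z forward; pixel columns grow to the right and rows downward; lengths in m; the calibration is good to about 2 mm. A picture is of the moment at which its call begins: read the wrist's pose just before it. There is no depth.
- sign_off(): hands the job in, once; it reports no verdict.
Trained networks look in a picture, given as the dict that the camera call returned (one of the last four; its "shot" number tells which), for a name from the list of things; names that differ only in an ending like _2 or _b are one class to them, and where a whole thing is asked for, a point or a joint stands for the part that bears it (a point fixed in the world has none). Each returns a list of dicts, best first, with "conf" (0 to 1); they miss things now and then, are a little off and sometimes report something else, mostly with a low value. They report only what shows in the picture. A call takes as long as a camera call.
- cut_out(name, picture): "mask" (420x560 bool, what is visible of it).
- tip_of(name, picture): "xyz" ([x, y, z] in m, in world coordinates, good to about 4 mm: a listed point, or the origin of a listed thing).
The state is a dict: "clock": time; "qpos": joint angles; "joint_vel": joint speeds; "joint_torque": joint torques, N m; "position": TCP position; "eef_rot": TCP orientation; "contact_force": force on the tool from outside, world axes, zero at the start; "torque": the same for the moment, N m; "finger_gap": opening from 0.0 (shut) to 1.0 (fully open).
Only numpy, scipy, OpenCV 4.12 (cv2) and the standard library are available. Lean on these libraries where they do the work, as an engineer would, in place of code of your own. Each camera call takes 0.05 s, during which the arm holds its last target. There are 200 camera calls.

## Working session

There is one attempt and no reset: what is moved stays moved. The work goes in short steps, Python scripts to look and compute and a shell command to move; the robot and the scene stay as the last step left them, time stands still between calls to the robot, and variables do not carry over. Pictures are saved under pics/ and viewed, about 12 in all and at most 16, crops included, and the job is handed in when it is done.

```bash
ls; mkdir -p pics
cat > h.py <<'E'
from workcell import *
import numpy as np, cv2
from scipy.spatial.transform import Rotation as R
def save(p,n): cv2.imwrite(f'pics/{n}.png',p['pixels'][:,:,::-1])
E
python3 - <<'E'
from h import *
s=get_state(); print(s)
for c in ('scene','side'):
    p=get_image(c); save(p,c+'0')
    print(c,np.round(p['origin'],3),np.round(p['attitude'],3))
    for n in ['stock_stand','spare_stand','sleeve_mid','bush_mid','collar_mid','tray_mid','carton','oiler','tape_gauge']:
        r=tip_of(n,p); print(n,[(np.round(d['xyz'],4),round(d['conf'],2)) for d in r[:3]])
E
```

```text
pics
{'clock': 0.0, 'qpos': array([-0.09918373,  0.33390112,  0.03986385,  1.46628612, -0.01340405,
        1.34328813, -0.05849998]), 'joint_vel': array([ 0.00191428,  0.00075376,  0.00044917, -0.00133689,  0.00158958,
        0.00046589,  0.00045092]), 'joint_torque': array([ 4.63630895e-04, -6.58554840e+01,  1.36586554e+00, -4.05554795e+01,
        1.68904377e-02,  1.27170872e-02, -1.99809978e-05]), 'position': array([ 6.49553582e-01, -3.11859319e-05,  2.38420167e-01]), 'eef_rot': array([ 0.50042252, -0.50038395,  0.49962831, -0.49956456]), 'contact_force': array([ 1.0265767 ,  0.59208387, -0.2063909 ]), 'torque': array([-0.04735116,  0.04529831, -0.02554173]), 'finger_gap': 1.0007066032563354}
scene [ 0.941 -0.68   0.731] [ 0.873  0.211 -0.115 -0.425]
stock_stand [(array([0.7134, 0.0099, 0.0017]), 0.79), (array([ 0.5436, -0.0054,  0.1224]), 0.19)]
spare_stand [(array([0.6656, 0.2464, 0.0035]), 0.91)]
sleeve_mid [(array([0.648 , 0.0082, 0.1194]), 0.77)]
bush_mid [(array([0.5909, 0.0009, 0.1174]), 0.53), (array([0.6486, 0.0072, 0.1164]), 0.43)]
collar_mid [(array([ 5.965e-01, -1.000e-04,  1.193e-01]), 0.65)]
tray_mid [(array([ 0.5406, -0.2214,  0.004 ]), 0.91)]
carton [(array([0.4822, 0.4722, 0.0033]), 0.42)]
oiler [(array([ 0.4342, -0.4469, -0.003 ]), 0.55)]
tape_gauge [(array([ 0.589 , -0.4335,  0.0032]), 0.71)]
side [0.007 0.712 1.04 ] [-0.315  0.875 -0.347  0.121]
stock_stand [(array([ 0.7107,  0.0105, -0.0013]), 0.78)]
spare_stand [(array([ 0.662 ,  0.2465, -0.0015]), 0.69)]
sleeve_mid [(array([0.6512, 0.0023, 0.118 ]), 0.69)]
bush_mid [(array([ 0.5485, -0.0037,  0.1188]), 0.52)]
collar_mid [(array([ 0.5922, -0.0033,  0.1208]), 0.58)]
tray_mid [(array([ 0.5438, -0.219 ,  0.0049]), 0.81), (array([ 4.324e-01, -4.456e-01, -4.000e-04]), 0.73)]
carton [(array([0.4739, 0.4746, 0.0011]), 0.77)]
oiler [(array([ 0.4307, -0.4459, -0.0026]), 0.85)]
tape_gauge [(array([ 0.5956, -0.4329, -0.0063]), 0.61)]
```

View pics/scene0.png

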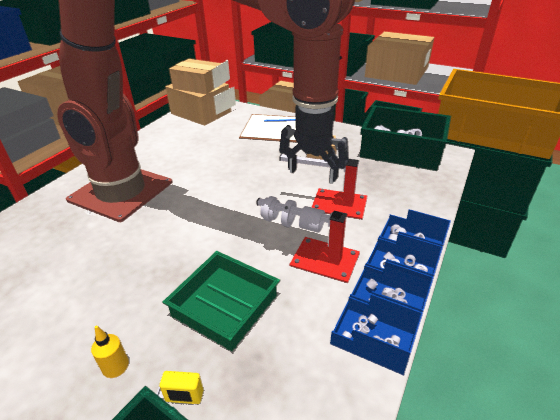

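View pics/side0.png

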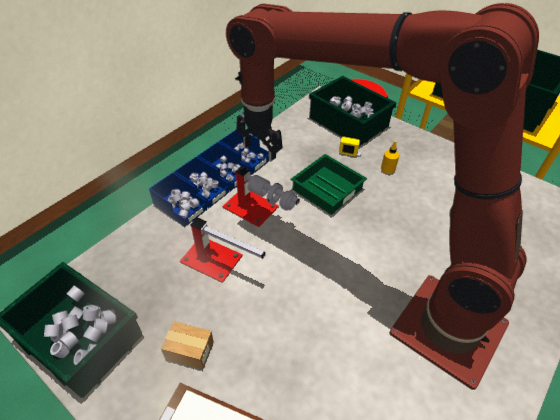

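Run:
```python
from h import *
p=get_image('wrist'); save(p,'w0'); print(p['mount'],p['mtx'])
s=get_state()
for n in ['stock_stand','sleeve_mid','bush_mid','collar_mid']:
    r=tip_of(n,p); print(n,[(np.round(d['xyz'],4),round(d['conf'],2)) for d in r[:3]])
```

```text
[[-3.67203443e-04  9.46490181e-01  3.22732400e-01 -8.44176727e-02]
 [-1.18032428e-03 -3.22732607e-01  9.46489446e-01 -1.33555585e-01]
 [ 9.99999236e-01 -3.33747036e-05  1.23567386e-03 -1.84844228e-03]
 [ 0.00000000e+00  0.00000000e+00  0.00000000e+00  1.00000000e+00]] [[375.29147311   0.         281.83888844]
 [  0.         375.29147311 213.66477574]
 [  0.           0.           1.        ]]
stock_stand [(array([0.7149, 0.0097, 0.002 ]), 0.93)]
sleeve_mid [(array([0.6489, 0.006 , 0.1182]), 0.69)]
bush_mid [(array([ 0.5365, -0.0022,  0.1178]), 0.63)]
collar_mid [(array([0.5904, 0.0025, 0.1185]), 0.77)]
```

View pics/w0.png

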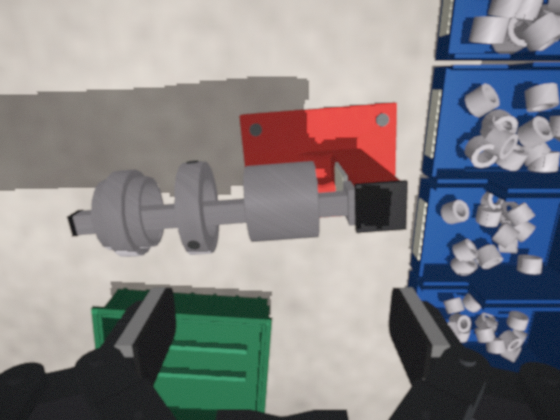

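The wrist view shows the loaded arm: tip at about (73,223), then the banded coupling (127,212), collar (197,207), sleeve (282,201) and post top (381,206). The tray is at bottom left. The scene and side views confirm that order and put the spare stand at +y. Next I'll get the same view over the spare stand.

```bash
python3 -m pendant '[85,-50,240,0,0,0,0,85,-50,240,0,0,0,0,85,-50,240,0,0,0,0,85,-50,240,0,0,0,0,85,-50,240,0,0,0,0,85,-50,240,0,0,0,0,85,-50,240,0,0,0,0,85,-50,240,0,0,0,0]'
python3 - <<'E'
from h import *
s=get_state();p=get_image('wrist'); save(p,'w1'); print(s['position'],s['eef_rot'])
for n in ['spare_stand']:
    r=tip_of(n,p); print(n,[(np.round(d['xyz'],4),round(d['conf'],2)) for d in r[:3]])
E
```

```text
clock: 2.05
position: [0.6005, 0.2385, 0.2392]
eef_rot: [0.5, -0.5, 0.501, -0.499]
contact_force: [0.9, -0.7, 0.1]
finger_gap: 0.997
[0.60050417 0.23846442 0.23924593] [ 0.49975076 -0.50018333  0.50068364 -0.49938133]
spare_stand [(array([ 0.6594,  0.2436, -0.002 ]), 0.68)]
```

View pics/w1.png

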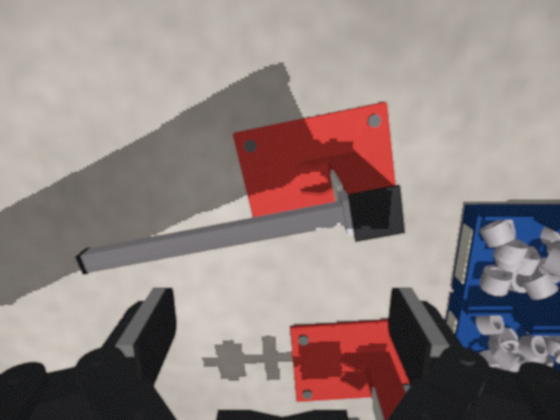

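The spare arm runs from its tip at about (82,260) to the post at (345,212), with the post top centre near (378,212), and is yawed about 10°. I'll enlarge the ends of both arms for exact pixels.

Run:
```python
import cv2,numpy as np
a=cv2.imread('pics/w0.png');b=cv2.imread('pics/w1.png')
def c(i,x,y):
    return cv2.resize(i[y:y+60,x:x+80],None,fx=5,fy=5,interpolation=cv2.INTER_CUBIC)
cv2.imwrite('pics/z.png',np.vstack([np.hstack([c(a,60,190),c(a,335,175)]),np.hstack([c(b,65,230),c(b,335,180)])]))
```

```text
(no output)
```

View pics/z.png

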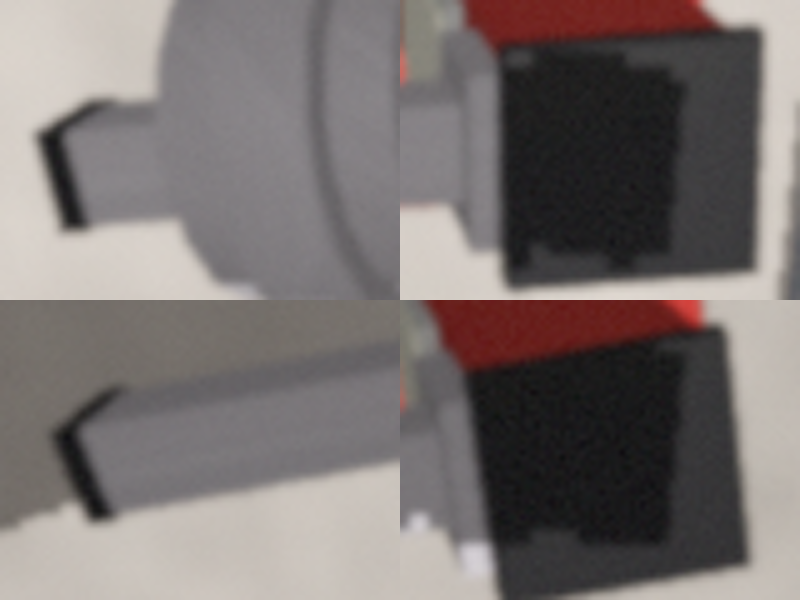

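```bash
cat >> h.py <<'E'
def cam(p,s=None):
    if 'mount' in p:
        T=np.eye(4);T[:3,:3]=R.from_quat(s['eef_rot']).as_matrix();T[:3,3]=s['position'];return T@p['mount']
    T=np.eye(4);T[:3,:3]=R.from_quat(p['attitude']).as_matrix();T[:3,3]=p['origin'];return T
def bp(T,K,uv,z):
    d=T[:3,:3]@np.linalg.solve(K,[uv[0],uv[1],1]); return T[:3,3]+d*(z-T[2,3])/d[2]
def proj(T,K,X):
    c=(np.asarray(X)-T[:3,3])@T[:3,:3]; q=c@K.T; return q[:,:2]/q[:,2:]
def ring(c,yaw,segs):
    # segs: (x0,x1,r); silhouettes as list of point sets
    out=[];t=np.linspace(0,2*np.pi,60)
    for x0,x1,r in segs:
        P=np.array([[x,r*np.cos(a),r*np.sin(a)] for x in (x0,x1) for a in t])
        out.append(P@R.from_euler('z',yaw).as_matrix().T+c)
    return out
def sil(T,K,pts):
    m=np.zeros((420,560),np.uint8)
    for P in pts: cv2.fillConvexPoly(m,cv2.convexHull(np.round(proj(T,K,P)).astype(np.int32)),1)
    return m>0
SEG={'bush':[(-.016,.016,.0255),(-.007,.007,.031)],'collar':[(-.008,.008,.033)],'sleeve':[(-.024,.024,.027)]}
E
python3 - <<'E'
from h import *
p=get_image('wrist');K=p['mtx']
s1={'position':[0.60050417,0.23846442,0.23924593],'eef_rot':[0.49975076,-0.50018333,0.50068364,-0.49938133]}
s0={'position':[6.49553582e-01,-3.11859319e-05,2.38420167e-01],'eef_rot':[0.50042252,-0.50038395,0.49962831,-0.49956456]}
for s,t,q in((s0,(70.5,226.3),(381,206.6)),(s1,(80,265.3),(377,213.2))):
    T=cam(p,s);a=bp(T,K,t,.14);b=bp(T,K,q,.149);d=b-a
    print(a.round(4),b.round(4),'len',np.hypot(*d[:2]),'yaw deg',np.degrees(np.arctan2(d[1],d[0])))
E
```

```text
[ 0.5082 -0.0036  0.14  ] [0.7097 0.013  0.149 ] len 0.20218754272936423 yaw deg 4.7224187517595375
[0.4602 0.2062 0.14  ] [0.6589 0.2467 0.149 ] len 0.20278955560153433 yaw deg 11.528101433449567
```

```bash
python3 -m pendant '[85,50,-240,0,0,0,0,85,50,-240,0,0,0,0,85,50,-240,0,0,0,0,85,50,-240,0,0,0,0,85,50,-240,0,0,0,0,85,50,-240,0,0,0,0,85,50,-240,0,0,0,0,85,50,-240,0,0,0,0]'
cat > fit.py <<'E'
from h import *
from scipy.optimize import minimize
import sys
def fit(cams,names,yaw,z=.12,x0={}):
  for c in cams:
    s=get_state();p=get_image(c);T=cam(p,s);K=p['mtx']
    for n in names:
        r=cut_out(n+'_mid',p)
        if not r: print(c,n,'none');continue
        best=None
        for d in r[:2]:
            m=d['mask']
            def f(v):
                o=sil(T,K,ring(np.array([v[0],v[1],z]),yaw,SEG[n])); return 1-(o&m).sum()/(o|m).sum()
            g=tip_of(n+'_mid',p); i=x0.get(n,g[0]['xyz'] if g else None)
            q=minimize(f,i[:2],method='Nelder-Mead',options=dict(initial_simplex=[np.add(i[:2],e) for e in((0,0),(.006,0),(0,.006))],xatol=2e-4))
            if best is None or q.fun<best[1]: best=(q.x.round(4),round(q.fun,3),round(d['conf'],2))
        print(c,n,best)
E
python3 -c "
from fit import *
fit(['wrist','side','scene'],['bush','collar','sleeve'],np.radians(4),x0={'bush':[.543,-.002],'collar':[.591,.001],'sleeve':[.649,.005]})"
```

```text
clock: 3.0
position: [0.6505, -0.0008, 0.2394]
eef_rot: [-0.499, 0.501, -0.5, 0.5]
contact_force: [-0.8, 0.9, 0.9]
finger_gap: 0.995
wrist bush (array([ 0.5418, -0.0014]), np.float64(0.174), 0.92)
wrist collar (array([0.5897, 0.0029]), np.float64(0.164), 0.92)
wrist sleeve (array([0.6479, 0.0074]), np.float64(0.06), 0.83)
side bush (array([ 0.5404, -0.0012]), np.float64(0.267), 0.51)
side collar (array([ 0.5888, -0.0013]), np.float64(0.348), 0.5)
side sleeve (array([0.6473, 0.0057]), np.float64(0.122), 0.8)
scene bush (array([ 0.54  , -0.0035]), np.float64(0.223), 0.87)
scene collar (array([ 0.5909, -0.0007]), np.float64(0.232), 0.71)
scene sleeve (array([0.649, 0.005]), np.float64(1.0), 0.17)
```

Both stands measure well: the stock yaw is 4.7° and the spare yaw 11.5°. The arm lengths come out at 202 mm (205 nominal), and the fitted parts lie on the arm line. Next: rotate and move above the coupling.

```bash
python3 -m pendant '[85,-109,0,0,0,0,94.7,85,-109,0,0,0,0,94.7,85,-109,0,0,0,0,94.7,85,-109,0,0,0,0,94.7,85,-109,0,0,0,0,94.7,85,-109,0,0,0,0,94.7,85,-109,0,0,0,0,94.7,85,-109,0,0,0,0,94.7,85,-109,0,0,0,0,94.7,85,-109,0,0,0,0,94.7,85,-109,0,0,0,0,94.7,85,-109,0,0,0,0,94.7,85,-109,0,0,0,0,94.7,85,-109,0,0,0,0,94.7]' 60
python3 - <<'E'
from fit import *
fit(['wrist'],['bush','collar'],np.radians(4.7),x0={'bush':[.542,-.001],'collar':[.5897,.003]})
s=get_state();print(s['position'],R.from_quat(s['eef_rot']).as_matrix().round(3))
p=get_image('wrist');save(p,'w2')
E
```

```text
clock: 5.5
position: [0.5416, -0.0018, 0.2394]
eef_rot: [-0.707, -0.027, 0.027, 0.707]
contact_force: [0.5, -0.7, -0.3]
finger_gap: 1.0
wrist bush (array([ 0.5399, -0.0012]), np.float64(0.142), 0.98)
wrist collar (array([0.5891, 0.002 ]), np.float64(0.246), 0.6)
[ 0.5416027  -0.001707    0.23936109] [[ 0.997  0.    -0.078]
 [ 0.078  0.     0.997]
 [ 0.    -1.     0.   ]]
```

View pics/w2.png

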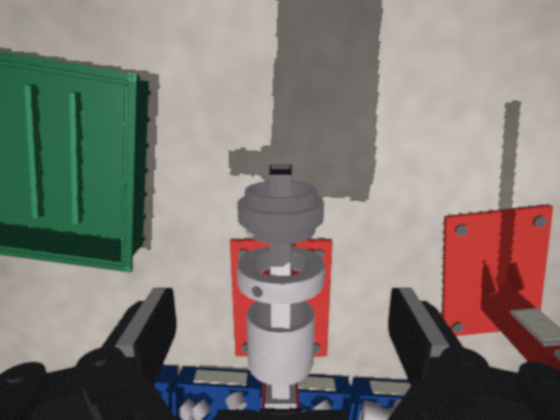

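The loaded arm is centred on the jaws (column ~281) and the coupling is at (281,208). I'll descend and grip.

```bash
python3 -m pendant '[85,-0.5,0.5,-50,0,0,0,85,-0.5,0.5,-100,0,0,0,85,-0.5,0.5,-131,0,0,0,85,-0.5,0.5,-131,0,0,0,85,-0.5,0.5,-131,0,0,0,55,-0.5,0.5,-131,0,0,0,55,-0.5,0.5,-131,0,0,0,55,-0.5,0.5,-131,0,0,0,55,-0.5,0.5,-131,0,0,0,55,-0.5,0.5,-131,0,0,0,55,-0.5,0.5,-131,0,0,0,55,-0.5,0.5,-131,0,0,0]' 60
```

```text
clock: 7.0
position: [0.5429, -0.0015, 0.111]
eef_rot: [0.707, 0.029, -0.026, -0.707]
contact_force: [-0.6, -1.2, 5.1]
finger_gap: 0.707
```

```bash
python3 -m pendant '[55,0,0,5,0,0,0,55,0,0,10,0,0,0,55,0,0,13,0,0,0,55,0,0,13,0,0,0,55,0,0,13,0,0,0,55,0,0,13,0,0,0]'; python3 -c "
from h import *
p=get_image('wrist');save(p,'w3')"
```

```text
clock: 7.6
position: [0.5427, -0.0015, 0.1237]
eef_rot: [0.707, 0.029, -0.026, -0.707]
contact_force: [-1.1, 0.7, -1.6]
finger_gap: 0.707
```

View pics/w3.png

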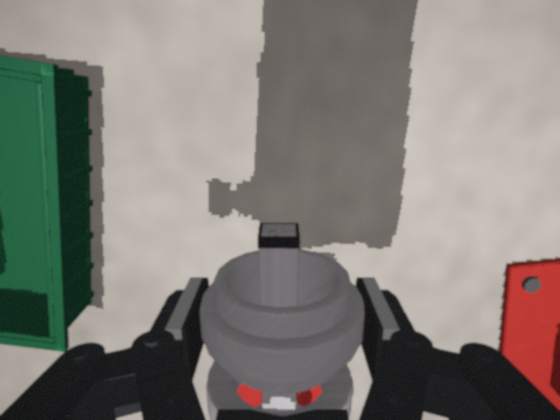

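The coupling is level and centred, with its bore clear of the arm (tip at (280,235)). I'll draw it off and carry it to just in front of the spare arm's tip.

```bash
python3 -m pendant '[55,-15,-1.2,0,0,0,0,55,-35,-2.9,0,0,0,0,55,-55,-4.5,0,0,0,0,55,-75,-6.2,0,0,0,0,55,-77,-6.2,0,0,0,0,55,-85,20,0,0,0,1,55,-95,60,0,0,0,3,55,-105,100,0,0,0,5,55,-113,140,0,0,0,6.8,55,-118,170,0,0,0,6.8,55,-118,190,0,0,0,6.8,55,-118,200,0,0,0,6.8,55,-118,200,0,0,0,6.8,55,-118,200,0,0,0,6.8,55,-118,200,0,0,0,6.8]'; python3 -c "
from h import *
s=get_state();print(s['position'],R.from_quat(s['eef_rot']).as_matrix().round(3))
p=get_image('wrist');save(p,'w4')"
```

```text
clock: 9.15
position: [0.4249, 0.1971, 0.1235]
eef_rot: [0.704, 0.07, -0.067, -0.704]
contact_force: [-0.4, -0.4, -2.1]
finger_gap: 0.711
[0.42494868 0.19713032 0.12349925] [[ 0.981  0.004 -0.194]
 [ 0.194  0.     0.981]
 [ 0.004 -1.    -0.001]]
```

View pics/w4.png

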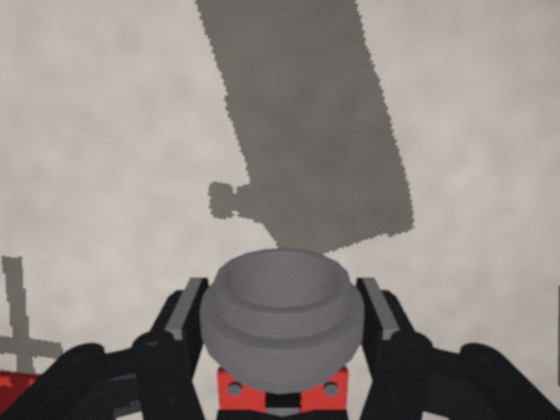

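The arm tip (283,408) and base plate are symmetric about the coupling centre (282), so it is aligned. I'll thread it on.

```bash
python3 -m pendant '[55,19,5,0,0,0,0,55,39,9,0,0,0,0,55,59,13,0,0,0,0,55,79,17.5,0,0,0,0,55,99,21.5,0,0,0,0,55,118,25.5,0,0,0,0,55,137,29.5,0,0,0,0,55,157,33.5,0,0,0,0,55,157,33.5,0,0,0,0,55,157,33.5,0,0,0,0]'; python3 -c "
from h import *
p=get_image('wrist');save(p,'w5')"
```

```text
clock: 10.2
position: [0.5819, 0.2298, 0.1231]
eef_rot: [0.704, 0.07, -0.067, -0.704]
contact_force: [0.2, 0.4, -2.2]
finger_gap: 0.711
```

View pics/w5.png

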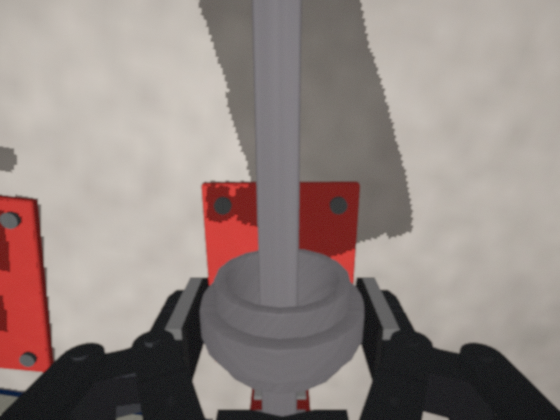

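```bash
python3 -m pendant '[55,0,0,-5,0,0,0,55,0,0,-10,0,0,0,55,0,0,-12.5,0,0,0,55,0,0,-12.5,0,0,0,85,0,0,-12.5,0,0,0,85,0,0,-12.5,0,0,0,85,0,0,-12.5,0,0,0,85,0,0,-12.5,0,0,0,85,0,0,-12.5,0,0,0,85,0,0,30,0,0,0,85,0,0,75,0,0,0,85,0,0,110,0,0,0,85,0,0,110,0,0,0]';python3 -m pendant '[85,7.5,-50,0,0,0,0,85,7.5,-100,0,0,0,-3,85,7.5,-150,0,0,0,-6.8,85,7.5,-200,0,0,0,-6.8,85,7.5,-227,0,0,0,-6.8,85,7.5,-227,0,0,0,-6.8,85,7.5,-227,0,0,0,-6.8,85,7.5,-227,0,0,0,-6.8]'
python3 - <<'E'
from fit import *
fit(['scene'],['bush'],np.radians(11.5),x0={'bush':[.582,.23]})
fit(['wrist','scene'],['collar','sleeve'],np.radians(4.7),x0={'collar':[.5895,.003],'sleeve':[.648,.007]})
s=get_state();print(s['position'],R.from_quat(s['eef_rot']).as_matrix().round(3))
p=get_image('wrist');save(p,'w6')
E
```

```text
clock: 11.55
position: [0.5837, 0.2312, 0.2393]
eef_rot: [-0.703, -0.073, 0.064, 0.704]
contact_force: [0.6, -0.4, 0.1]
finger_gap: 0.995
clock: 12.35
position: [0.5911, 0.0059, 0.239]
eef_rot: [-0.706, -0.032, 0.023, 0.707]
contact_force: [0.1, 0.5, 0.5]
finger_gap: 0.994
scene bush (array([0.5802, 0.2311]), np.float64(0.272), 0.65)
wrist collar (array([0.5883, 0.0021]), np.float64(0.194), 0.61)
wrist sleeve (array([0.6483, 0.0065]), np.float64(0.136), 0.64)
scene collar (array([ 0.5913, -0.0008]), np.float64(0.347), 0.84)
scene sleeve (array([0.6495, 0.004 ]), np.float64(0.216), 0.73)
[0.5911925  0.00420178 0.23931702] [[ 0.997  0.012 -0.076]
 [ 0.076  0.002  0.997]
 [ 0.012 -1.     0.001]]
```

View pics/w6.png

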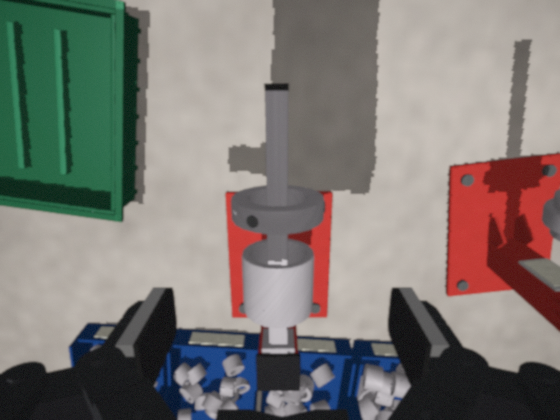

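The collar is at (278,208) and the arm at column 277, about 2 mm toward −y of the tool. The collar fits give x ≈ 0.5895. I'll correct for that, descend and grip.

```bash
python3 -m pendant '[85,-1.5,-2,-45,0,0.7,0,85,-1.5,-2,-90,0,0.7,0,85,-1.5,-2,-131,0,0.7,0,85,-1.5,-2,-131,0,0.7,0,85,-1.5,-2,-131,0,0.7,0,58,-1.5,-2,-131,0,0.7,0,58,-1.5,-2,-131,0,0.7,0,58,-1.5,-2,-131,0,0.7,0,58,-1.5,-2,-131,0,0.7,0,58,-1.5,-2,-131,0,0.7,0,58,-1.5,-2,-131,0,0.7,0,58,-1.5,-2,-131,0,0.7,0]' 60;  python3 -m pendant '[58,0,0,5,0,0,0,58,0,0,10,0,0,0,58,0,0,13,0,0,0,58,0,0,13,0,0,0,58,0,0,13,0,0,0]';python3 - <<'E'
from h import *
s=get_state();print(s['position'],R.from_quat(s['eef_rot']).as_matrix().round(3))
p=get_image('wrist');save(p,'w7')
E
```

```text
clock: 14.3
position: [0.5917, 0.0019, 0.1113]
eef_rot: [-0.706, -0.028, 0.025, 0.707]
contact_force: [0.2, -1.1, 8.4]
finger_gap: 0.758
clock: 14.8
position: [0.5915, 0.0019, 0.1242]
eef_rot: [-0.706, -0.028, 0.025, 0.707]
contact_force: [-0.2, -0.1, -3.9]
finger_gap: 0.754
[0.59152049 0.00191104 0.12415916] [[ 0.997  0.004 -0.075]
 [ 0.075  0.002  0.997]
 [ 0.005 -1.     0.001]]
```

View pics/w7.png

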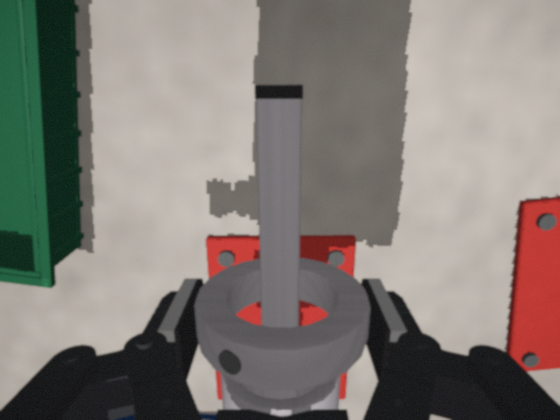

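The collar is held level and the arm passes centrally through its bore (cols 257–302). I'll draw it off and carry it to the spare arm.

```bash
python3 -m pendant '[58,-20,-1.6,0,0,0,0,58,-42,-3.4,0,0,0,0,58,-65,-5.3,0,0,0,0,58,-90,-7.2,0,0,0,0,58,-115,-9.2,0,0,0,0,58,-120,-9.2,0,0,0,0,58,-130,10,0,0,0,1,58,-142,50,0,0,0,3,58,-153,90,0,0,0,5,58,-162,130,0,0,0,7.2,58,-166,165,0,0,0,7.2,58,-166,185,0,0,0,7.2,58,-166,197,0,0,0,7.2,58,-166,197,0,0,0,7.2,58,-166,197,0,0,0,7.2,58,-166,197,0,0,0,7.2]'; python3 -c "
from h import *
s=get_state();print(s['position'],R.from_quat(s['eef_rot']).as_matrix().round(3))"
```

```text
clock: 16.45
position: [0.4257, 0.1975, 0.1238]
eef_rot: [-0.703, -0.072, 0.069, 0.704]
contact_force: [-0.2, -0.5, -3.3]
finger_gap: 0.754
[0.42570281 0.19752511 0.12383012] [[ 0.98   0.004 -0.198]
 [ 0.198  0.001  0.98 ]
 [ 0.004 -1.     0.001]]
```

```bash
python3 -m pendant '[58,19,4,0,0,0,0,58,39,8.5,0,0,0,0,58,59,13,0,0,0,0,58,79,17.5,0,0,0,0,58,92,20,0,0,0,0,58,92,20,0,0,0,0,58,92,20,0,0,0,0,58,92,20,-5,0,0,0,58,92,20,-10,0,0,0,58,92,20,-12.5,0,0,0,58,92,20,-12.5,0,0,0,85,92,20,-12.5,0,0,0,85,92,20,-12.5,0,0,0,85,92,20,-12.5,0,0,0,85,92,20,-12.5,0,0,0,85,92,20,-12.5,0,0,0,85,92,20,30,0,0,0,85,92,20,75,0,0,0,85,92,20,115,0,0,0,85,92,20,115,0,0,0]'
python3 - <<'E'
from fit import *
fit(['wrist','scene'],['bush','collar'],np.radians(11.5),x0={'bush':[.582,.23],'collar':[.518,.2179]})
p=get_image('wrist');save(p,'w8')
s=get_state();print(s['position'],R.from_quat(s['eef_rot']).as_matrix().round(3))
E
```

```text
clock: 18.45
position: [0.5201, 0.2189, 0.2451]
eef_rot: [-0.702, -0.075, 0.066, 0.705]
contact_force: [0.3, 0.1, -0.6]
finger_gap: 0.996
wrist bush (array([0.5797, 0.2298]), np.float64(0.184), 0.89)
wrist collar (array([0.516, 0.217]), np.float64(0.183), 0.77)
scene bush (array([0.5781, 0.2292]), np.float64(0.229), 0.69)
scene collar (array([0.5174, 0.2138]), np.float64(0.273), 0.72)
[0.51762744 0.2175063  0.23859458] [[ 0.98   0.003 -0.198]
 [ 0.198  0.001  0.98 ]
 [ 0.004 -1.     0.001]]
```

View pics/w8.png

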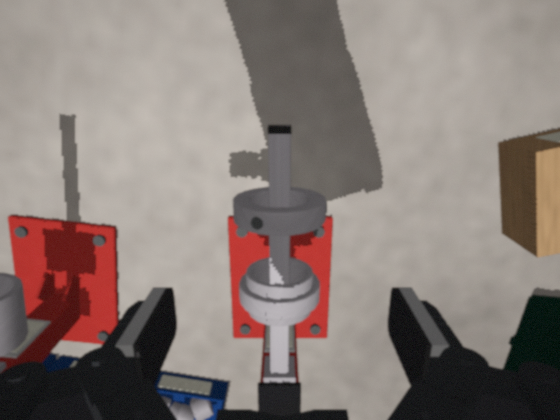

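Both fittings hang freely on the spare arm: collar at (280,210), coupling at (279,290), fit residuals 1–3 mm. I'll look straight down into the tray before fetching the sleeve.

```bash
python3 -m pendant '[85,0,-50,0,0,0,-3,85,0,-100,0,0,0,-6,85,0,-150,0,0,0,-9,85,0,-200,0,0,0,-11.4,85,0,-250,0,0,0,-11.4,85,0,-300,0,0,0,-11.4,85,0,-350,0,0,0,-11.4,85,0,-400,0,0,0,-11.4,85,0,-437,0,0,0,-11.4,85,0,-437,0,0,0,-11.4,85,0,-437,0,0,0,-11.4,85,0,-437,0,0,0,-11.4]'
python3 - <<'E'
from h import *
s=get_state();p=get_image('wrist');save(p,'w9')
np.savez('w9.npz',T=cam(p,s),K=p['mtx'])
print(s['position'],R.from_quat(s['eef_rot']).as_matrix().round(3))
print([(d['xyz'],d['conf']) for d in tip_of('tray_mid',p)])
E
```

```text
clock: 20.3
position: [0.518, -0.218, 0.2385]
eef_rot: [-0.707, -0.002, -0.001, 0.708]
contact_force: [0.6, 1.2, -0.1]
finger_gap: 0.993
[ 0.5179736  -0.21798765  0.23852227] [[ 1.     0.004 -0.002]
 [ 0.002  0.001  1.   ]
 [ 0.004 -1.     0.001]]
[([0.5441, -0.2241, 0.0015], 0.88)]
```

View pics/w9.png

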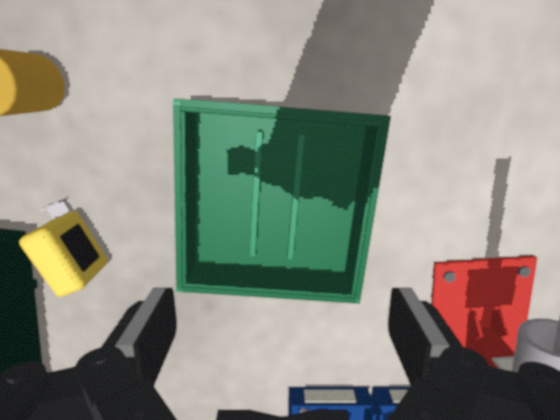

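The tray is in full view: ribs from (260,132) to (253,256) and (301,137) to (291,260), rim corners at (175,100), (389,117), (360,302) and (178,291).

Run:
```python
from h import *
d=np.load('w9.npz');T,K=d['T'],d['K']
r=[bp(T,K,u,.014) for u in((260,132),(253,256),(301,137),(291,260))]
for a,b in((0,1),(2,3)): v=r[b]-r[a];print('rib',r[a].round(4),r[b].round(4),np.linalg.norm(v),np.degrees(np.arctan2(v[1],v[0])))
print('mid',np.mean(r,0))
c=[bp(T,K,u,.05) for u in((175,100),(389,117),(360,302),(178,291))];c=np.array(c)
print(c.round(4),c.mean(0),[np.degrees(np.arctan2(*(c[j]-c[i])[1::-1])) for i,j in((0,3),(1,2))],[np.degrees(np.arctan2(-(c[j]-c[i])[0],(c[j]-c[i])[1])) for i,j in((0,1),(3,2))],[np.linalg.norm(c[i]-c[i-1]) for i in range(4)])
```

```text
rib [ 0.4754 -0.237   0.014 ] [ 0.6035 -0.2465  0.014 ] 0.12849115856608825 -4.234670805422351
rib [ 0.4799 -0.1984  0.014 ] [ 0.6081 -0.2065  0.014 ] 0.12842327424674607 -3.6151922137633483
mid [ 0.54171082 -0.22208188  0.014     ]
[[ 0.4453 -0.3043  0.05  ]
 [ 0.4585 -0.1273  0.05  ]
 [ 0.6362 -0.1389  0.05  ]
 [ 0.6241 -0.3176  0.05  ]] [ 0.54102051 -0.22201762  0.05      ] [np.float64(-4.2561698727309825), np.float64(-3.747567422283729)] [np.float64(-4.252819402821143), np.float64(-3.8875503292610287)] [np.float64(0.17921275387325156), np.float64(0.17753793925875108), np.float64(0.17807775344817206), np.float64(0.17912238360512145)]
```

```bash
python3 -m pendant '[85,30,45,0,0,0,1,85,60,90,0,0,0,3,85,85,130,0,0,0,4.6,85,110,175,0,0,0,4.6,85,130,215,0,0,0,4.6,85,130,225.5,0,0,0,4.6,85,130,225.5,0,0,0,4.6,85,130,225.5,0,0,0,4.6,85,130,225.5,0,0,0,4.6]'
python3 - <<'E'
from fit import *
fit(['wrist'],['sleeve'],np.radians(4.7),x0={'sleeve':[.648,.0075]})
s=get_state();print(s['position'],R.from_quat(s['eef_rot']).as_matrix().round(3))
E
```

```text
clock: 21.3
position: [0.6477, 0.0058, 0.2389]
eef_rot: [-0.706, -0.03, 0.027, 0.707]
contact_force: [-1.0, 0.4, 0.5]
finger_gap: 0.992
wrist sleeve (array([0.6477, 0.0067]), np.float64(0.1), 0.7)
[0.64789915 0.00638716 0.23889469] [[ 0.997  0.004 -0.081]
 [ 0.081  0.001  0.997]
 [ 0.004 -1.     0.001]]
```

```bash
python3 -m pendant '[85,0,0.8,-45,0,0,0,85,0,0.8,-90,0,0,0,85,0,0.8,-130,0,0,0,85,0,0.8,-130,0,0,0,85,0,0.8,-130,0,0,0,46,0,0.8,-130,0,0,0,46,0,0.8,-130,0,0,0,46,0,0.8,-130,0,0,0,46,0,0.8,-130,0,0,0,46,0,0.8,-130,0,0,0,46,0,0.8,-130,0,0,0,46,0,0.8,-130,0,0,0,46,0,0.8,-130,0,0,0]' 60;  python3 -m pendant '[46,0,0,5,0,0,0,46,0,0,10,0,0,0,46,0,0,13,0,0,0,46,0,0,13,0,0,0,46,0,0,13,0,0,0]';python3 - <<'E'
from h import *
s=get_state();print(s['position'],R.from_quat(s['eef_rot']).as_matrix().round(3))
p=get_image('wrist');save(p,'w10')
E
```

```text
clock: 22.8
position: [0.6495, 0.0068, 0.1116]
eef_rot: [-0.706, -0.031, 0.026, 0.707]
contact_force: [0.6, -1.1, 5.4]
finger_gap: 0.621
clock: 23.3
position: [0.6493, 0.0068, 0.1244]
eef_rot: [-0.706, -0.031, 0.026, 0.707]
contact_force: [-0.0, 0.2, -3.7]
finger_gap: 0.616
[0.64927344 0.00682721 0.12442698] [[ 0.997  0.008 -0.081]
 [ 0.081  0.001  0.997]
 [ 0.008 -1.     0.   ]]
```

View pics/w10.png

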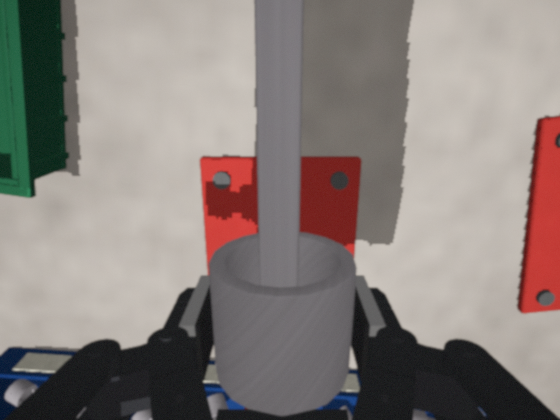

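The sleeve is gripped level and the arm is central in its bore (cols 257–302 against a bore centre of 282). I'll draw it off and go above the tray.

```bash
python3 -m pendant '[46,-20,-1.6,0,0,0,0,46,-45,-3.7,0,0,0,0,46,-70,-5.8,0,0,0,0,46,-95,-7.8,0,0,0,0,46,-120,-9.9,0,0,0,0,46,-145,-11.9,0,0,0,0,46,-170,-14,0,0,0,0,46,-179,-14.7,0,0,0,0,46,-179,-20,0,0,0,0,46,-179,-60,0,0,0,-2,46,-179,-100,0,0,0,-5,46,-165,-140,0,0,0,-8.7,46,-140,-180,0,0,0,-8.7,46,-118,-215,0,0,0,-8.7,46,-108,-229,0,0,0,-8.7,46,-108,-229,0,0,0,-8.7,46,-108,-229,0,0,0,-8.7,46,-108,-229,0,0,0,-8.7]';python3 - <<'E'
from h import *
s=get_state();print(s['position'],R.from_quat(s['eef_rot']).as_matrix().round(3))
E
```

```text
clock: 25.15
position: [0.5413, -0.2213, 0.124]
eef_rot: [-0.707, 0.022, -0.027, 0.707]
contact_force: [1.0, 0.0, -3.5]
finger_gap: 0.615
[ 0.54131492 -0.22132663  0.12397657] [[ 0.998  0.007  0.07 ]
 [-0.07   0.     0.998]
 [ 0.007 -1.     0.001]]
```

```bash
python3 -m pendant '[46,0,-0.7,-25,0,0.4,0,46,0,-0.7,-50,0,0.4,0,46,0,-0.7,-75,0,0.4,0,46,0,-0.7,-88,0,0.4,0,46,0,-0.7,-94,0,0.4,0,46,0,-0.7,-94,0,0.4,0,46,0,-0.7,-94,0,0.4,0]'; python3 -m pendant '[46,0,0,-1.5,0,0,0,46,0,0,-3,0,0,0,46,0,0,-3,0,0,0,46,0,0,-3,0,0,0]'
```

```text
clock: 25.85
position: [0.542, -0.2222, 0.0311]
eef_rot: [0.707, -0.024, 0.025, -0.707]
contact_force: [0.7, 0.4, -3.6]
finger_gap: 0.621
clock: 26.25
position: [0.5421, -0.2222, 0.0283]
eef_rot: [0.707, -0.024, 0.025, -0.707]
contact_force: [-0.2, 0.0, -4.0]
finger_gap: 0.618
```

Still carrying the weight (−4 N), so lower gently until it unloads.

```bash
python3 -m pendant '[46,0,0,-1,0,0,0,46,0,0,-2,0,0,0,46,0,0,-2,0,0,0]'; python3 -m pendant '[46,0,0,-1,0,0,0,46,0,0,-1,0,0,0]'
```

```text
clock: 26.55
position: [0.5426, -0.2228, 0.0275]
eef_rot: [0.707, -0.024, 0.026, -0.706]
contact_force: [-4.2, 0.2, 7.2]
finger_gap: 0.618
clock: 26.75
position: [0.543, -0.2232, 0.0273]
eef_rot: [0.707, -0.023, 0.026, -0.706]
contact_force: [-2.5, -1.0, 6.4]
finger_gap: 0.613
```

Contact. Release, rise and check.

```bash
python3 -m pendant '[85,0,0,0,0,0,0,85,0,0,0,0,0,0,85,0,0,0,0,0,0,85,0,0,0,0,0,0,85,0,0,0,0,0,0,85,0,0,40,0,0,0,85,0,0,90,0,0,0,85,0,0,140,0,0,0,85,0,0,190,0,0,0,85,-20,0,212,0,0,0,85,-20,0,212,0,0,0,85,-20,0,212,0,0,0]'
python3 - <<'E'
from fit import *
fit(['wrist','scene','side'],['sleeve'],np.radians(-4),z=.035,x0={'sleeve':[.543,-.223]})
s=get_state();print(s['position'],R.from_quat(s['eef_rot']).as_matrix().round(3))
p=get_image('wrist');save(p,'w11')
E
```

```text
clock: 27.95
position: [0.523, -0.2233, 0.2394]
eef_rot: [0.707, -0.023, 0.027, -0.706]
contact_force: [-0.2, 0.4, -0.7]
finger_gap: 0.996
wrist sleeve (array([ 0.5415, -0.2236]), np.float64(0.068), 0.65)
scene sleeve (array([ 0.54  , -0.2245]), np.float64(0.164), 0.75)
side sleeve none
[ 0.52297389 -0.22315445  0.23850356] [[ 0.998  0.003  0.07 ]
 [-0.07  -0.001  0.998]
 [ 0.003 -1.    -0.001]]
```

View pics/w11.png

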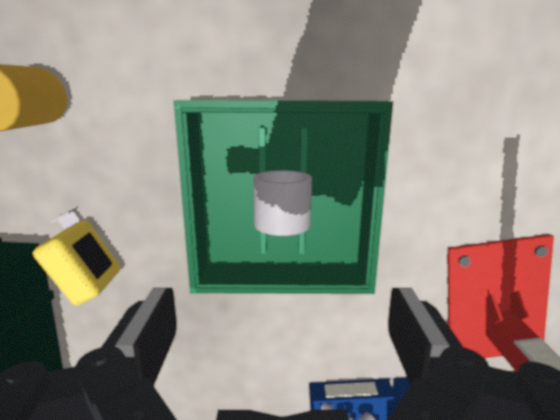

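The sleeve sits squarely between the ribs: its centre (283,203) is midway between ribs at columns 263 and 303, and the fit agrees within 2 mm. Back to the collar on the spare arm, to be re-gripped at the same tool pose.

```bash
python3 -m pendant '[85,-5,45,0,0,0,2,85,-5,90,0,0,0,5,85,-5,140,0,0,0,8,85,-5,190,0,0,0,11,85,-5,240,0,0,0,14,85,-5,290,0,0,0,15.5,85,-5,340,0,0,0,15.5,85,-5,390,0,0,0,15.5,85,-5,425,0,0,0,15.5,85,-5,441,0,0,0,15.5,85,-5,441,0,0,0,15.5,85,-5,441,0,0,0,15.5,85,-5,441,0,0,0,15.5]'
python3 - <<'E'
from fit import *
fit(['wrist'],['collar','bush'],np.radians(11.5),x0={'bush':[.58,.23],'collar':[.517,.217]})
s=get_state();print(s['position'],R.from_quat(s['eef_rot']).as_matrix().round(3))
E
```

```text
clock: 29.7
position: [0.5184, 0.2162, 0.2387]
eef_rot: [0.704, 0.071, -0.069, -0.703]
contact_force: [-0.6, -0.4, 0.3]
finger_gap: 0.993
wrist collar (array([0.5152, 0.2169]), np.float64(0.186), 0.64)
wrist bush (array([0.579 , 0.2291]), np.float64(0.162), 0.82)
[0.51819603 0.2170672  0.23882849] [[ 0.98   0.004 -0.198]
 [ 0.198 -0.001  0.98 ]
 [ 0.004 -1.    -0.001]]
```

```bash
python3 -m pendant '[85,-0.5,0.4,-45,0,0,0,85,-0.5,0.4,-90,0,0,0,85,-0.5,0.4,-127.5,0,0,0,85,-0.5,0.4,-127.5,0,0,0,85,-0.5,0.4,-127.5,0,0,0,58,-0.5,0.4,-127.5,0,0,0,58,-0.5,0.4,-127.5,0,0,0,58,-0.5,0.4,-127.5,0,0,0,58,-0.5,0.4,-127.5,0,0,0,58,-0.5,0.4,-127.5,0,0,0,58,-0.5,0.4,-127.5,0,0,0,58,-0.5,0.4,-127.5,0,0,0]' 60;  python3 -m pendant '[58,0,0,5,0,0,0,58,0,0,10,0,0,0,58,0,0,13,0,0,0,58,0,0,13,0,0,0,58,-20,-4.1,13,0,0,0,58,-42,-8.6,13,0,0,0,58,-65,-13.3,13,0,0,0,58,-85,-17.3,13,0,0,0,58,-92,-18.7,13,0,0,0,58,-92,-18.7,13,0,0,0,58,-92,-18.7,13,0,0,0]'
```

```text
clock: 31.15
position: [0.5194, 0.218, 0.1142]
eef_rot: [0.704, 0.073, -0.067, -0.704]
contact_force: [-0.4, -1.5, 4.7]
finger_gap: 0.754
clock: 32.25
position: [0.4282, 0.1994, 0.1275]
eef_rot: [-0.704, -0.073, 0.067, 0.704]
contact_force: [0.8, 0.2, -3.4]
finger_gap: 0.754
```

```bash
python3 -m pendant '[58,0,-35,0,0,0,0,58,0,-75,0,0,0,-2,58,15,-115,0,0,0,-4,58,30,-150,0,0,0,-6.9,58,40,-180,0,0,0,-6.9,58,45,-200,0,0,0,-6.9,58,47,-207,0,0,0,-6.9,58,47,-207,0,0,0,-6.9,58,47,-207,0,0,0,-6.9,58,47,-207,0,0,0,-6.9]'
python3 - <<'E'
from h import *
s=get_state();print(s['position'],R.from_quat(s['eef_rot']).as_matrix().round(3))
p=get_image('wrist');save(p,'w12')
K=p['mtx'];T=cam(p,s)
# where the arm tip and post line is seen vs expected
print(proj(T,K,np.array([[.5065,-.004,.14],[.711,.013,.149]])).round(0))
E
```

```text
clock: 33.25
position: [0.4752, -0.0061, 0.1274]
eef_rot: [0.707, 0.032, -0.025, -0.707]
contact_force: [-1.3, -0.4, -3.5]
finger_gap: 0.754
[ 0.47516363 -0.00614141  0.12743921] [[ 0.997  0.009 -0.08 ]
 [ 0.08   0.     0.997]
 [ 0.009 -1.    -0.   ]]
[[277. 388.]
 [280. 686.]]
```

```bash
python3 -m pendant '[58,20,0.5,0,0,0,0,58,40,2.2,0,0,0,0,58,60,3.9,0,0,0,0,58,80,5.5,0,0,0,0,58,100,7.2,0,0,0,0,58,117,8.6,0,0,0,0,58,117,8.6,0,0,0,0,58,117,8.6,0,0,0,0]'; python3 -m pendant '[58,0,0,-5,0,0,0,58,0,0,-10,0,0,0,58,0,0,-12.5,0,0,0,58,0,0,-12.5,0,0,0]'
```

```text
clock: 34.1
position: [0.5917, 0.0031, 0.1271]
eef_rot: [-0.706, -0.032, 0.026, 0.707]
contact_force: [0.4, 1.0, -3.5]
finger_gap: 0.751
clock: 34.5
position: [0.5913, 0.0029, 0.1146]
eef_rot: [0.707, 0.031, -0.026, -0.706]
contact_force: [-1.4, -0.6, -1.9]
finger_gap: 0.752
```

```bash
python3 -m pendant '[85,0,0,0,0,0,0,85,0,0,0,0,0,0,85,0,0,0,0,0,0,85,0,0,0,0,0,0,85,0,0,0,0,0,0,85,0,0,40,0,0,0,85,0,0,85,0,0,0,85,0,0,124,0,0,0,85,-5,40,124,0,0,2,85,-10,90,124,0,0,4,85,-10,140,124,0,0,6.9,85,-10,190,124,0,0,6.9,85,-10,220,124,0,0,6.9,85,-10,227,124,0,0,6.9,85,-10,227,124,0,0,6.9,85,-10,227,124,0,0,6.9]'
python3 - <<'E'
from fit import *
fit(['scene','side'],['collar'],np.radians(4.7),x0={'collar':[.589,.002]})
fit(['wrist'],['bush'],np.radians(11.5),x0={'bush':[.58,.23]})
s=get_state();print(s['position'],R.from_quat(s['eef_rot']).as_matrix().round(3))
E
```

```text
clock: 36.1
position: [0.5817, 0.2282, 0.2385]
eef_rot: [0.704, 0.073, -0.068, -0.703]
contact_force: [0.4, -0.8, -0.3]
finger_gap: 0.994
scene collar (array([0.5889, 0.0025]), np.float64(0.309), 0.52)
side collar (array([ 0.5887, -0.0039]), np.float64(0.435), 0.68)
wrist bush (array([0.5796, 0.2295]), np.float64(0.15), 0.83)
[0.58134133 0.22971765 0.23864092] [[ 0.98   0.008 -0.2  ]
 [ 0.2    0.001  0.98 ]
 [ 0.008 -1.    -0.   ]]
```

```bash
python3 -m pendant '[85,-1,0,-45,0,0.4,0,85,-1,0,-90,0,0.4,0,85,-1,0,-127.5,0,0.4,0,85,-1,0,-127.5,0,0.4,0,85,-1,0,-127.5,0,0.4,0,55,-1,0,-127.5,0,0.4,0,55,-1,0,-127.5,0,0.4,0,55,-1,0,-127.5,0,0.4,0,55,-1,0,-127.5,0,0.4,0,55,-1,0,-127.5,0,0.4,0,55,-1,0,-127.5,0,0.4,0,55,-1,0,-127.5,0,0.4,0]' 60;  python3 -m pendant '[55,0,0,5,0,0,0,55,0,0,10,0,0,0,55,0,0,13,0,0,0,55,0,0,13,0,0,0,55,-20,-4.1,13,0,0,0,55,-42,-8.5,13,0,0,0,55,-65,-13.2,13,0,0,0,55,-88,-17.9,13,0,0,0,55,-111,-22.6,13,0,0,0,55,-134,-27.3,13,0,0,0,55,-152,-31,13,0,0,0,55,-157,-32,13,0,0,0,55,-157,-32,13,0,0,0,55,-157,-32,13,0,0,0]'
```

```text
clock: 37.8
position: [0.582, 0.2302, 0.1142]
eef_rot: [-0.703, -0.073, 0.069, 0.704]
contact_force: [-0.4, -0.0, 6.2]
finger_gap: 0.705
clock: 39.2
position: [0.4259, 0.1983, 0.1274]
eef_rot: [-0.703, -0.073, 0.069, 0.704]
contact_force: [-0.1, -1.2, -1.8]
finger_gap: 0.711
```

```bash
python3 -m pendant '[55,0,-35,0,0,0,0,55,0,-75,0,0,0,-2,55,12,-115,0,0,0,-4,55,25,-150,0,0,0,-6.9,55,34,-180,0,0,0,-6.9,55,38,-200,0,0,0,-6.9,55,39,-206,0,0,0,-6.9,55,39,-206,0,0,0,-6.9,55,39,-206,0,0,0,-6.9,55,39,-206,0,0,0,-6.9]'
python3 - <<'E'
from h import *
s=get_state();print(s['position'],R.from_quat(s['eef_rot']).as_matrix().round(3))
E
```

```text
clock: 40.2
position: [0.4648, -0.0063, 0.1274]
eef_rot: [-0.706, -0.031, 0.027, 0.707]
contact_force: [-0.3, -0.4, -2.5]
finger_gap: 0.708
[ 0.46483612 -0.00633086  0.1273532 ] [[ 0.997  0.006 -0.082]
 [ 0.082  0.002  0.997]
 [ 0.006 -1.     0.002]]
```

```bash
python3 -m pendant '[55,20,0.3,0,0,0,0,55,40,1.8,0,0,0,0,55,60,3.4,0,0,0,0,55,78,4.8,0,0,0,0,55,78,4.8,0,0,0,0,55,78,4.8,0,0,0,0,55,78,4.8,-5,0,0,0,55,78,4.8,-10,0,0,0,55,78,4.8,-12.7,0,0,0,55,78,4.8,-12.7,0,0,0]'; python3 -m pendant '[85,0,0,0,0,0,0,85,0,0,0,0,0,0,85,0,0,0,0,0,0,85,0,0,0,0,0,0,85,0,0,0,0,0,0,85,0,0,40,0,0,0,85,0,0,85,0,0,0,85,0,0,124,0,0,0,85,0,0,124,0,0,0,85,0,0,124,0,0,0,85,0,0,124,0,0,0]'
python3 - <<'E'
from fit import *
fit(['wrist','scene','side'],['bush','collar'],np.radians(4.7),x0={'bush':[.542,-.001],'collar':[.589,.002]})
fit(['scene'],['sleeve'],np.radians(-4),z=.035,x0={'sleeve':[.543,-.223]})
s=get_state();print(s['position'],s['contact_force'])
p=get_image('wrist');save(p,'w13')
q=get_image('scene')
for n in ['carton','oiler','tape_gauge']: print(n,[(np.round(d['xyz'],3),round(d['conf'],2)) for d in tip_of(n,q)[:1]])
cv2.imwrite('pics/fin.png',np.hstack([cv2.resize(p['pixels'],(400,300)),cv2.resize(q['pixels'][110:350,80:400],(400,300))])[:,:,::-1])
E
```

```text
clock: 41.2
position: [0.5424, -0.0016, 0.1144]
eef_rot: [-0.706, -0.031, 0.027, 0.707]
contact_force: [0.0, 0.1, -2.2]
finger_gap: 0.709
clock: 42.3
position: [0.5418, -0.0017, 0.2373]
eef_rot: [-0.706, -0.031, 0.028, 0.707]
contact_force: [-1.2, -0.6, 0.5]
finger_gap: 0.996
wrist bush (array([ 0.5389, -0.0018]), np.float64(0.136), 0.72)
wrist collar (array([0.5878, 0.0018]), np.float64(0.212), 0.67)
scene bush (array([ 0.5409, -0.0062]), np.float64(0.234), 0.9)
scene collar (array([ 0.5907, -0.001 ]), np.float64(0.266), 0.73)
side bush (array([ 0.5393, -0.0037]), np.float64(0.287), 0.7)
side collar (array([ 0.5865, -0.0011]), np.float64(0.311), 0.75)
scene sleeve (array([ 0.5434, -0.2256]), np.float64(0.13), 0.64)
[ 0.54241228 -0.00163023  0.23841166] [ 0.17056314 -0.43611309  0.67070487]
carton []
oiler [(array([ 0.438, -0.447, -0.001]), 0.74)]
tape_gauge []
```

View pics/fin.png

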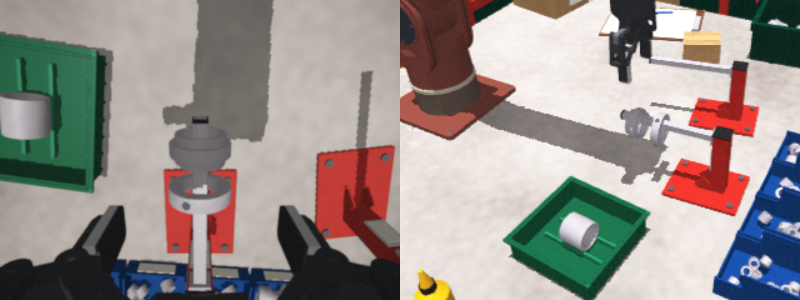

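The coupling (200,150) and collar (200,195) hang on the loaded arm in their old order, the sleeve lies between the ribs, and the gripper is clear. Handing in.

```bash
python3 -c "
from workcell import *
print(sign_off())"
```

```text
the job is handed in; nothing more can be done
None
```

The job is done and handed in at about 42 s of the 141 s allowed; sign-off gives no verdict, so what follows is from my own checks. I hung the banded coupling and then the collar on the spare arm and laid the sleeve between the tray's ribs. Then I hung the collar and the coupling back on their own arm, in the same order as before.

- **Coupling and collar:** in each camera, the final position is within about 3 mm of its starting fit (limit 15 mm).
- **Sleeve:** it lies about 2 mm from the ribs' middle line and 1 mm from the tray's centre along them. The last scene-camera fit read 3–4 mm, which I take to be that camera's bias.
- **Oil can:** it read about 4 mm from where it started, within the network's error.
- **Carton and tape measure:** the network found neither in the last scene picture, so I have no final position for them. The carton shows upright and apparently unmoved in the last picture. I last saw the tape measure, standing undisturbed, in the wrist view just after the sleeve was set down; the arm did not go near it again.
- **Missed detection:** the side camera did not find the sleeve in the tray; the wrist and scene cameras did.

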